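Click the press's stop wheel to its mark and lock it

ROBOT

A 6-joint arm with a two-finger parallel gripper is mounted at the origin on the work surface. World frame = base frame: x ahead of the robot, y to its left, z up, the work surface at z = 0. Lengths are in m, angles in rad, forces in N, time in s.
With the tool pointing down it reaches from about 0.35 to 0.775 m from the base axis. Payload 7.3 kg.
Tool frame: the origin (TCP) lies on the centre line of the jaws, within the pads' length; the fingertips stand ahead of it and the grasp point (between the pads) lies 11 mm behind it (robot.nose_length is the z of the fingertips in the tool frame, in m); z points along the fingers, y is the line along which they close (so a half turn about z gives the same grasp; the last joint's range is limited). The gripper opens to 92 mm and grips with 3 to 60 N. Pads are 19 mm wide; open, the fingers measure 130 mm over their backs; the gripper's body (75 mm by 190 mm) begins 47 mm behind the grasp point.
Start: joints at [-1.328, 0.342, 1.524, -0, 1.275, -0.146], TCP at [0.199, -0.486, 0.235] pointing down, gripper open.
Joint ranges: [-2.53, 2.53], [-0.77, 2.02], [0.04, 2.7], [-1, 4.14], [0.28, 2.66], [-3.11, 3.11]. Speed limits (rad/s): [2.57, 2.57, 3.14, 3.14, 3.14, 3.14].

INTERFACE

Orientations are given as [roll, pitch, yaw] about the fixed x, y, z axes, in that order (R = Rz(yaw) Ry(pitch) Rx(roll)).
In Python, from cell import robot, cams gives the robot as it stands. The module is installed in compiled form; this text tells all that it offers.
- The arm moves only by the tool carry_out, never from a script. Its argument "deltas" is a list of rows, each a list of 7 numbers: the shift along the tool's x, y, z in cm, then the turn, a rotation vector about the tool's x, y, z in rad, then the opening, from 0 (shut) to 1 (fully open). A call has exactly 8 rows; each row shifts and turns the commanded pose from where the row before left it, along the tool's axes as they then stand; what a row does not reach is not made up. A row lasts 1/12 s, in which the tool goes at most 41.7 mm and 7.16 degrees, less where a joint would pass 70% of its speed; a pose out of reach is approached as far as the arm can. A call is refused whole if a number of a shift passes 4.17 or a number of a turn 0.125, either way. A call with a gripper value outside its range is refused whole. The fingers move at their own pace and stop on an object; "force" is the grip in N (left out, the last holds). Time passes only in rows, so rows that do not move let the fingers close, or fill a call up. It gives the time, the measured TCP pose, the force, the opening and the grip force at its end, in the units of the state.
- robot.observe(): the state, without advancing time (a new reading comes with each control period).
- cams.read_camera(name): name is "side" or "top" or "wrist"; returns a dict with "image" (480x640x3 uint8, blue, green, red), "depth" (480x640 float32, m along the optical axis (not along the pixel's ray), 0 where there is no reading), "fx", "fy", "cx", "cy" (pixels), "world_to_cam" (4x4, takes a point from world to camera coordinates). Camera axes: x right, y up, looking along -z (the intrinsics and any distortion apply to the point x, -y, -z); pixel columns grow to the right and rows downward; lengths in m; the calibration is good to about 2 mm. A picture is of the moment at which its call begins.
- robot.hand_in(): hands the job in; it is judged then, once.
The state is a dict: "time": time; "qpos": joint angles; "qvel": joint speeds; "joint_efforts": joint torques, N m; "tool_pos": TCP position; "tool_rot": TCP orientation; "contact_force": force on the tool from outside, world axes, zero at the start; "torque": the same for the moment, N m; "opening": finger opening in m; "grip_force": force on a finger pad.
Only numpy, scipy, OpenCV 4.12 (cv2) and the standard library are available. Lean on these libraries where they do the work, as an engineer would, in place of code of your own. Each camera call takes 0.05 s, during which the arm holds its last target. There are 200 camera calls.

TASK

Set the depth stop of the shoe press: push the teeth of the flat aluminium index wheel round clockwise (seen from above) with your fingertips, click by click, until the red tooth points at the brass pointer, not letting it run past. Then push the blue lock tab fully home towards the wheel, leave both so, and draw clear; lift nothing and leave the shoe-care things around the press where they are.

Things in the scene. Friction and masses are not known exactly. Their poses are not given: they have to be found in the camera images.
- wheel_hub (a point): On the upright axis of the aluminium index wheel, at mid-height of its teeth, 71 mm above the table. Disc of 33 mm radius, its brass stud 15 mm above this point; eight straight teeth 45 degrees apart, 14 mm tall, 9 mm wide, round tips 12 mm wide ending 68 mm from the axis. Frame is the press's and does not turn: +x to the pointer, +y to the lock tab, -y to the tall press frame, z up.
- red_tooth (a point): Centre of the round tip of the one red tooth, 62 mm from the wheel's axis; turns with the wheel. Below the teeth is the flat press base (46 mm of room below this point on three sides); only on the press's -y side, 49 to 79 mm from the axis, an iron block 26 mm wide stands to 12 mm below tooth mid-height. The -x side is clear.
- index_wheel (a joint): Turn of the wheel, rad, growing clockwise seen from above; 0: red tooth at the pointer (red tooth at angle -value from press +x). A spring detent holds it every 0.785 rad, so at rest teeth point along press +x, -x, +y and -y. Up to 4 N at a tooth tip; past half a click it snaps on to the next. Starts one to three clicks short (about -0.785, -1.571 or -2.356).
- pointer_tip (a point): Tip of the fixed brass pointer, 72 mm from the wheel's axis on the press's +x side, at the height of the teeth, on an iron post.
- lock_face (a point): Centre of the outer (press +y, away from the wheel) upright face of the blue lock tab, 45 mm above the table; face 40 mm wide (press x), 34 mm tall, tab 12 mm thick. Moves with the tab; frame as the press. This face is 110 mm from the wheel's axis when out, 90 mm when home. The 25 mm thick base reaches 150 mm from the axis here.
- lock (a joint): Travel of the lock bolt in m: 0 to 0.004 (out) as found, 0.020 fully home against its stop; grows as the tab slides towards the wheel (press -y). Friction about 2 N; it stays where it is left.
- press: Fixed dark iron hand press; origin on the table under the index wheel's axis, axes as wheel_hub. Base 25 mm thick, x -60 to +105 mm, y -350 to +150 mm. Its tall frame stands at y -165 to -340 mm and bears a round black spoked hand wheel (132 mm across, top 260 mm above the table, axis at x 20, y -215 mm) and screw, not to be used.
- boot_stretcher: beech boot stretcher, 270 x 78 x 50 mm, with a steel T-handle; stands loose, to be left alone; origin at the centre of its underside
- shoe_tree_a: varnished ash shoe tree with a coiled spring, 240 x 72 x 40 mm; stands loose, to be left alone; origin at the centre of its underside
- shoe_tree_b: the second shoe tree, same as the first; stands loose, to be left alone; origin at the centre of its underside
- heel_insert: red plastic heel insert, 52 x 50 x 18 mm, lying on the press's round anvil; stands loose, to be left alone; origin at the centre of its underside
- jar: squat stoneware jar of grey toe plugs, 120 mm across, 105 mm high; stands loose, to be left alone; origin at the centre of its underside
- polish_tin: round polish tin, 88 mm across, 26 mm high; stands loose, to be left alone; origin at the centre of its underside

How it is judged:
On the way, in this order (a step that is already met when the one before it is completed fails the run):
1. the red tooth clicks in at the brass pointer while the lock is still out (value of joint index_wheel between -0.12 and 0.12 rad and velocity of joint index_wheel between -0.1 and 0.1 rad/s and value of joint lock below 0.01 m), for 0.2 s.
2. the lock tab is pushed home with the wheel at its mark (value of joint index_wheel between -0.12 and 0.12 rad and velocity of joint index_wheel between -0.1 and 0.1 rad/s and value of joint lock above 0.017 m), for 0.2 s.
At the end, for the whole second after the job is handed in: The red tooth is within 0.12 rad of the brass pointer, reached clockwise from its start, the wheel at rest, and the lock bolt is within 3 mm of fully home (all of step 2); the robot touches nothing.
It fails at once if the wheel ran past the pointer (over half a click) (value of joint index_wheel above 0.5 rad).
It fails at once if the wheel was turned the wrong way round (value of joint index_wheel below -3.06306 rad).
It fails at once if the lock was pushed in before the wheel was set (value of joint lock above 0.012 m and value of joint index_wheel below -0.3 rad).
It fails at once if the wheel was moved with the arm or gripper body, not the fingers (contact force between the arm and index_wheel above 1 N).
It fails at once if a bystander was lifted or moved more than 20 mm (distance of any of boot_stretcher, shoe_tree_a, shoe_tree_b, heel_insert, jar, polish_tin from where it was at the start of the episode above 0.02 m).
It also fails if it takes over 58 s, if anything falls off the work surface, if the arm or the gripper's body presses on something with over 40 N, if the wrist force passes 120 N, or if a joint passes its speed limit or range.

## Working session

There is one attempt and no reset: what is moved stays moved. The work goes in short steps, Python scripts to look and compute and a tool call to move; the robot and the scene stay as the last step left them, time stands still between calls to the robot, and variables do not carry over. Pictures are saved under pics/ and viewed, at most 10 in all, crops included, and the job is handed in when it is done.

Besides the shell and the picture viewer there is one more tool, called after ">>>" as name(argument=value, ...) on one line, values as JSON. carry_out: Moves the arm, as the interface text tells. Its arguments: {"type":"object","properties":{"deltas":{"type":"array","items":{"type":"array","items":{"type":"number"}}},"force":{"type":"number"}},"required":["deltas"]}

```bash
mkdir -p pics; cat > h.py <<'E'
import numpy as np, cv2
from cell import robot, cams
def px2w(c,u,v,d=None,z=None):
    T=np.linalg.inv(c["world_to_cam"]); r=np.array([(u-c["cx"])/c["fx"],-(v-c["cy"])/c["fy"],-1.0])
    o=T[:3,3]; w=T[:3,:3]@r
    s=d if d is not None else (z-o[2])/w[2]
    return o+s*w
E
python3 - <<'E'
from h import *
import pickle
s=robot.observe(); print(s, robot.nose_length)
for n in("top","side"):
    c=cams.read_camera(n); cv2.imwrite(f"pics/{n}0.png",c["image"]); pickle.dump(c,open(n+".pkl","wb"))
    print(n,c["fx"],np.linalg.inv(c["world_to_cam"]).round(3).tolist(),c.keys())
E
```

```text
{'time': 0.0, 'qpos': array([-1.32798818e+00,  3.42717464e-01,  1.52501140e+00,  4.32650844e-05,
        1.27538083e+00, -1.45997317e-01]), 'qvel': array([ 3.01189186e-04, -1.20370037e-03,  1.70231967e-04, -4.48658316e-06,
        5.06760885e-04, -7.47016171e-04]), 'joint_efforts': array([-4.34289575e-05, -4.31241953e+01, -2.44223785e+01,  7.17279408e-02,
        5.58560807e-02, -1.12751393e-04]), 'tool_pos': array([ 0.19895897, -0.48542326,  0.23404964]), 'tool_rot': array([-3.14009777e+00, -2.61628908e-04,  3.88792643e-01]), 'contact_force': array([-0.91012926, -0.17714803,  0.55259837]), 'torque': array([-0.04082365, -0.02360093, -0.00119558]), 'grip_force': 0.0, 'opening': 0.09187284435710008} 0.008
top 536.6683675597127 [[0.021, 0.992, -0.121, 0.318], [-1.0, 0.021, 0.0, 0.039], [0.003, 0.121, 0.993, 1.771], [0.0, 0.0, 0.0, 1.0]] dict_keys(['image', 'depth', 'fx', 'fy', 'cx', 'cy', 'world_to_cam'])
side 475.22703406832005 [[-0.867, 0.273, -0.417, -0.05], [-0.499, -0.453, 0.739, 1.084], [0.013, 0.849, 0.529, 0.82], [0.0, 0.0, 0.0, 1.0]] dict_keys(['image', 'depth', 'fx', 'fy', 'cx', 'cy', 'world_to_cam'])
```

View pics/top0.png

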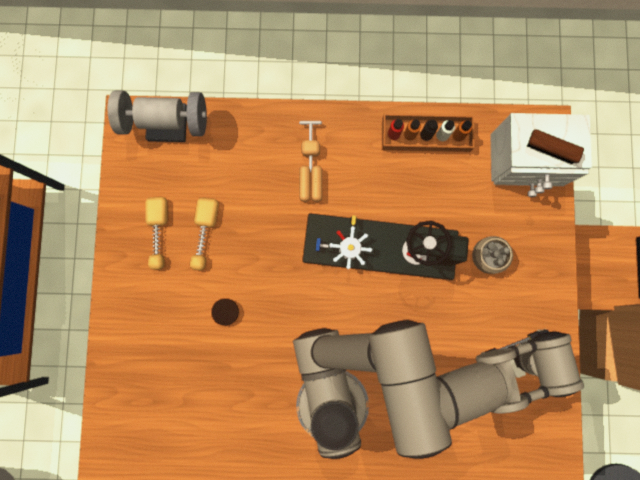

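View pics/side0.png

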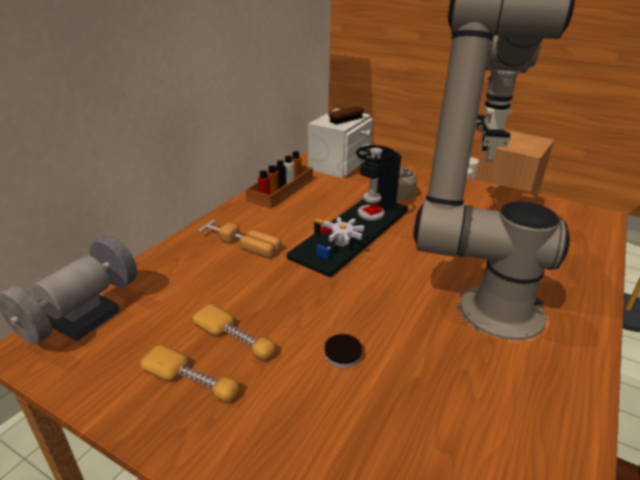

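The top view shows the wheel hub near (350,247), the yellow pointer at (353,220), the blue tab at (319,244) and the red tooth near (340,234). That puts the red tooth about 45° anticlockwise of the pointer, so probably one click short. I'll enlarge to confirm.

```bash
python3 - <<'E'
import pickle
from h import *
c=pickle.load(open("top.pkl","rb"))
im=c["image"][200:290,295:395]
cv2.imwrite("pics/crop.png",cv2.resize(im,None,fx=6.6,fy=6.6,interpolation=cv2.INTER_CUBIC))
hsv=cv2.cvtColor(c["image"],cv2.COLOR_BGR2HSV)
def cen(m,z):
    v,u=np.nonzero(m[200:290,295:375]); u=u.mean()+295;v=v.mean()+200
    print(u,v,px2w(c,u,v,z=z).round(4)); 
H,S,V=hsv[...,0],hsv[...,1],hsv[...,2]
cen((H>105)&(H<130)&(S>120)&(V>60),.062)
cen(((H<4)|(H>174))&(S>190)&(V>90),.078)
cen((H>20)&(H<35)&(S>130)&(V>120),.071)
for z,n in ((.086,"hub"),): print(n,px2w(c,350.5,247,z=z))
E
```

```text
317.5 244.0 [0.5133 0.0613 0.062 ]
339.89285714285717 234.35714285714286 [ 0.5439 -0.0095  0.078 ]
352.22222222222223 229.66666666666666 [ 0.5608 -0.0489  0.071 ]
hub [ 0.50327886 -0.04347438  0.086     ]
```

View pics/crop.png

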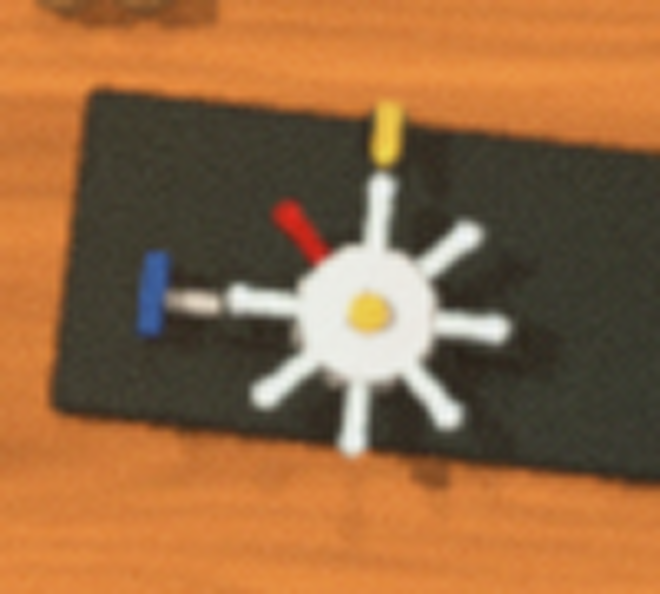

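The crop confirms the red tooth one click short, at about +45° from the pointer, with teeth resting along the press axes. The tab is out on the left. Next I'll fit the press frame.

```bash
python3 - <<'E'
import pickle
from h import *
from scipy.optimize import least_squares
c=pickle.load(open("top.pkl","rb"))
# crop px, press xyz(mm)
P=[(368,312,0,0,86),(383,160,72,0,75),(150,293,0,104,62),(381,180,64,0,78),(237,297,0,64,78),(352,447,-64,0,78),(503,328,0,-64,78),(92,90,105,150,25),(54,408,-60,150,25),(282,210,44,44,78),(264,398,-44,44,78),(450,418,-44,-44,78),(473,234,44,-44,78)]
W=np.array([px2w(c,295+(a+.5)/6.6-.5,200+(b+.5)/6.6-.5,z=z/1e3)[:2] for a,b,x,y,z in P]); M=np.array([p[2:4] for p in P])/1e3
f=lambda t:(np.c_[np.cos(t[2])*M[:,0]-np.sin(t[2])*M[:,1]+t[0],np.sin(t[2])*M[:,0]+np.cos(t[2])*M[:,1]+t[1]]-W)
s=least_squares(lambda t:f(t).ravel(),[.5,-.04,-.1],loss='soft_l1',f_scale=.003)
print(s.x); print((f(s.x)*1e3).round(1).tolist())
E
```

```text
[ 0.50397055 -0.04346142 -0.09246291]
[[0.2, -0.5], [-3.5, -0.5], [0.2, -1.8], [-1.2, -0.7], [-0.7, 0.5], [0.8, -0.9], [-0.2, 1.1], [3.3, 2.5], [-1.4, 2.9], [-1.4, -2.6], [2.1, -1.5], [1.7, 0.2], [0.2, 2.0]]
```

```bash
cat >> h.py <<'E'
HUB=np.array([.504,-.0435]); PSI=-.0925
ex=np.array([np.cos(PSI),np.sin(PSI)]); ey=np.array([-ex[1],ex[0]])
def p2w(x,y): return HUB+ex*x+ey*y
def w2p(w): d=np.asarray(w)[:2]-HUB; return np.array([d@ex,d@ey])
E
python3 - <<'E'
from h import *
from scipy.spatial.transform import Rotation as R
s=robot.observe(); p=s["tool_pos"].copy(); r=R.from_euler("xyz",s["tool_rot"])
t=np.r_[p2w(-.06,-.02),.15]; print(t)
yaw=s["tool_rot"][2]
# 16 rows: rise in first 3; xy shared over rows 2..16, turn over 9
n=16; P=np.array([[*(p[:2]+(t[:2]-p[:2])*max(0,k-1)/(n-1)),min(p[2]+.035*k,.32)] for k in range(n+1)])
P[13:,2]=[.30,.27,.24,.21]
for k in range(n):
    a=-.121 if 2<=k<11 else 0
    print((r.inv().apply(P[k+1]-P[k])*100).round(2).tolist(),a)
    r=r*R.from_rotvec([0,0,a])
print(r.as_euler("xyz"))
E
```

```text
[ 0.44240914 -0.05787241  0.15      ]
[0.0, -0.0, -3.5] 0
[2.58, -2.03, -3.5] 0
[2.58, -2.02, -1.58] -0.121
[2.81, -1.7, 0.0] -0.121
[2.99, -1.34, 0.0] -0.121
[3.13, -0.97, 0.0] -0.121
[3.23, -0.59, 0.0] -0.121
[3.27, -0.19, 0.0] -0.121
[3.27, 0.2, 0.0] -0.121
[3.23, 0.6, 0.0] -0.121
[3.13, 0.98, 0.0] -0.121
[2.99, 1.35, 0.0] 0
[2.99, 1.35, 2.0] 0
[2.99, 1.35, 3.0] 0
[2.99, 1.35, 3.0] 0
[2.99, 1.35, 3.0] 0
[-3.14113736e+00 -1.30871952e-03  1.47781364e+00]
```

>>> carry_out(deltas=[[0,0,-3.5,0,0,0,0],[2.58,-2.03,-3.5,0,0,0,0],[2.58,-2.02,-1.6,0,0,-0.121,0],[2.81,-1.7,0,0,0,-0.121,0],[2.99,-1.34,0,0,0,-0.121,0],[3.13,-0.97,0,0,0,-0.121,0],[3.23,-0.59,0,0,0,-0.121,0],[3.27,-0.19,0,0,0,-0.121,0]], force=20)

```text
time: 0.77
tool_pos: [0.3108, -0.2885, 0.3159]
tool_rot: [-3.141, -0.0, 1.12]
contact_force: [0.7, -0.2, -0.2]
opening: 0.0429
grip_force: 0.0
```

>>> carry_out(deltas=[[3.27,0.2,0,0,0,-0.121,0],[3.23,0.6,0,0,0,-0.121,0],[3.13,0.98,0,0,0,-0.121,0],[2.99,1.35,0,0,0,0,0],[2.99,1.35,2,0,0,0,0],[2.99,1.35,3,0,0,0,0],[2.99,1.35,3,0,0,0,0],[2.99,1.35,3,0,0,0,0]])

```text
time: 1.43
tool_pos: [0.4376, -0.0658, 0.2106]
tool_rot: [3.141, 0.0, 1.478]
contact_force: [0.6, -0.1, 0.5]
opening: 0.0003
grip_force: 0.0
```

```bash
python3 - <<'E'
from h import *
import pickle
c=cams.read_camera("wrist"); cv2.imwrite("pics/w1.png",c["image"]); pickle.dump(c,open("w1.pkl","wb"))
s=robot.observe(); print(s["time"],s["tool_pos"],s["tool_rot"],s["opening"],w2p(s["tool_pos"]),s["contact_force"])
def pr(x,y,z):
    w=np.r_[p2w(x,y),z,1]; q=c["world_to_cam"]@w; return (c["cx"]+c["fx"]*q[0]/-q[2], c["cy"]-c["fy"]*q[1]/-q[2])
for a in [(0,0,.086),(-.062,0,.078),(.072,0,.071),(-.06,-.02,.071),(0,.062,.078)]: print(a,np.round(pr(*a),1))
E
```

```text
1.4833 [ 0.43668151 -0.06123847  0.20543916] [-3.13436166 -0.00455417  1.47934675] 0.000700346615200257 [-0.06539222 -0.02388072] [-2.58290775  3.48571472 -4.46658056]
(0, 0, 0.086) [407.1 204.6]
(-0.062, 0, 0.078) [327.1 202.9]
(0.072, 0, 0.071) [491.2 201.6]
(-0.06, -0.02, 0.071) [329.4 225.5]
(0, 0.062, 0.078) [410.  120.8]
```

View pics/w1.png

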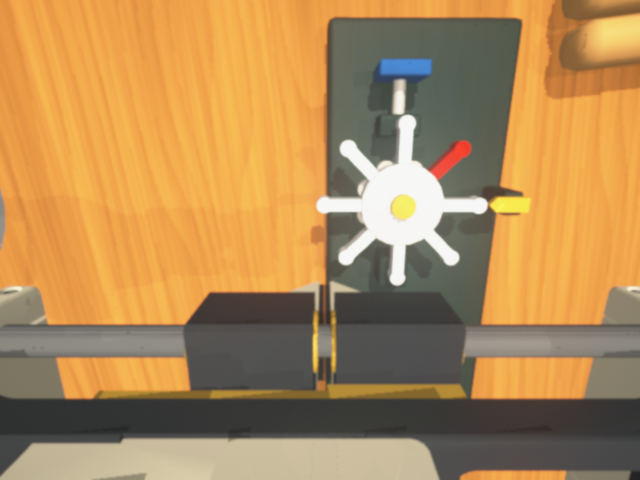

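The wrist view has the hub at (403,207), the -x tooth tip at (325,205), the red tip at (464,148) and the pointer at (492,204). All are within 2–3 mm of the prediction, and the fingers are shut. Descending into the gap.

>>> carry_out(deltas=[[0,0,2.5,0,0,0,0],[0,0,2.5,0,0,0,0],[0,0,2.5,0,0,0,0],[0,0,2,0,0,0,0],[0,0,0.5,0,0,0,0],[0,0,0,0,0,0,0],[0,0,0,0,0,0,0],[0,0,0,0,0,0,0]])

```text
time: 2.15
tool_pos: [0.4381, -0.0677, 0.1129]
tool_rot: [3.139, 0.001, 1.478]
contact_force: [0.6, -0.8, 0.2]
opening: 0.0003
grip_force: 0.0
```

```bash
python3 - <<'E'
from h import *
c=cams.read_camera("wrist"); d=cams.read_camera("side")
a=cv2.resize(c["image"][60:380,180:560],None,fx=1.05,fy=1.05); b=cv2.resize(d["image"][200:280,290:400],None,fx=3.5,fy=3.5)
h=max(a.shape[0],b.shape[0]); a=cv2.copyMakeBorder(a,0,h-a.shape[0],0,0,0);b=cv2.copyMakeBorder(b,0,h-b.shape[0],0,0,0)
cv2.imwrite("pics/w2.png",np.hstack([a,b]))
s=robot.observe(); print(s["time"],s["tool_pos"],s["tool_rot"],w2p(s["tool_pos"]),s["contact_force"])
def pr(x,y,z):
    w=np.r_[p2w(x,y),z,1]; q=c["world_to_cam"]@w; return (c["cx"]+c["fx"]*q[0]/-q[2]-180)*1.05, (c["cy"]-c["fy"]*q[1]/-q[2]-60)*1.05
for a in [(0,0,.086),(-.062,0,.078),(-.044,-.044,.078),(0,.062,.078)]: print(a,np.round(pr(*a),1))
p=w2p(s["tool_pos"])
for dx in(-.019,.019):
  for dy in(-.0095,.0095): print("tip",np.round(pr(p[0]+dx,p[1]+dy,s["tool_pos"][2]-.008),1))
E
```

```text
2.25 [ 0.43796724 -0.06765835  0.11290962] [3.13922798e+00 6.54825229e-04 1.47777309e+00] [-0.06351901 -0.0301544 ] [0.38069216 0.88511256 0.43927409]
(0, 0, 0.086) [282.  181.2]
(-0.062, 0, 0.078) [154.5 177.5]
(-0.044, -0.044, 0.078) [187.7 256.8]
(0, 0.062, 0.078) [289.   46.8]
tip [110.9 273.5]
tip [109.7 235.6]
tip [192.3 273.4]
tip [193.5 235.6]
```

View pics/w2.png

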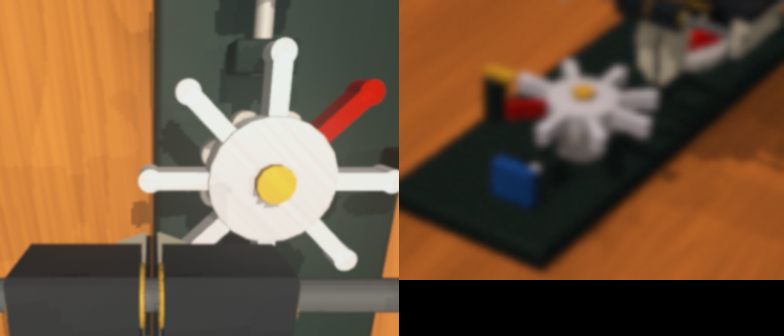

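In the new view the stud is at (277,185) and the -x tip at (150,181). The hub is therefore about 2 mm off from my fit in -x and -y, and I'll correct for that. The finger still has to shift 8 mm in +y before going down.

>>> carry_out(deltas=[[0.4,0,0,0,0,0,0],[0.4,0.1,0,0,0,0,0],[0,0,0.8,0,0,0,0],[0,0,0.8,0,0,0,0],[0,0,0.8,0,0,0,0],[0,0,0.5,0,0,0,0],[0,0,0,0,0,0,0],[0,0,0,0,0,0,0]])

```text
time: 2.92
tool_pos: [0.4387, -0.0595, 0.0822]
tool_rot: [-3.14, -0.0, 1.478]
contact_force: [-0.1, -0.3, -0.4]
opening: 0.0006
grip_force: 0.0
```

```bash
sed -i 's/^HUB=.*; PSI/PSI/' h.py; sed -i 's/^def p2w/HUB=np.array([.504,-.0435])-.0023*ex-.0018*ey\ndef p2w/' h.py; python3 - <<'E'
from h import *
s=robot.observe(); print(s["time"],s["tool_pos"],s["tool_rot"],w2p(s["tool_pos"]),s["contact_force"])
E
```

```text
2.9167 [ 0.43865815 -0.05948572  0.08215886] [-3.14020868e+00 -2.18813984e-04  1.47765694e+00] [-0.06128594 -0.02015288] [-0.1493839  -0.34553087 -0.35271323]
```

>>> carry_out(deltas=[[0,0,0.7,0,0,0,0],[0,0,0.7,0,0,0,0],[0,0,0.7,0,0,0,0],[0,0,0,0,0,0,0],[0.3,0,0,0,0,0,0],[0.3,0,0,0,0,0,0],[0.2,0,0,0,0,0,0],[0,0,0,0,0,0,0]])

```text
time: 3.58
tool_pos: [0.4395, -0.0514, 0.0617]
tool_rot: [-3.141, 0.0, 1.478]
contact_force: [-1.0, -3.3, -2.8]
opening: 0.0002
grip_force: 1.7
```

>>> carry_out(deltas=[[0.2,0,0,0,0,0,0],[0.2,0,0,0,0,0,0],[0.2,0,0,0,0,0,0],[0.2,0,0,0,0,0,0],[0.2,0,0,0,0,0,0],[0,0,0,0,0,0,0],[0,0,0,0,0,0,0],[0,0,0,0,0,0,0]])

```text
time: 4.25
tool_pos: [0.441, -0.0414, 0.0619]
tool_rot: [3.141, -0.0, 1.478]
contact_force: [0.3, -1.0, -0.7]
opening: 0.0006
grip_force: 0.4
```

```bash
python3 - <<'E'
from h import *
c=cams.read_camera("wrist"); cv2.imwrite("pics/w3.png",c["image"])
s=robot.observe(); print(s["time"],s["tool_pos"],s["tool_rot"],w2p(s["tool_pos"]),s["contact_force"])
E
```

```text
4.3 [ 0.44096511 -0.0415222   0.06193279] [3.14082340e+00 2.38470552e-05 1.47779069e+00] [-0.06064809 -0.00205307] [ 0.24256565 -0.62859785  0.83091173]
```

View pics/w3.png

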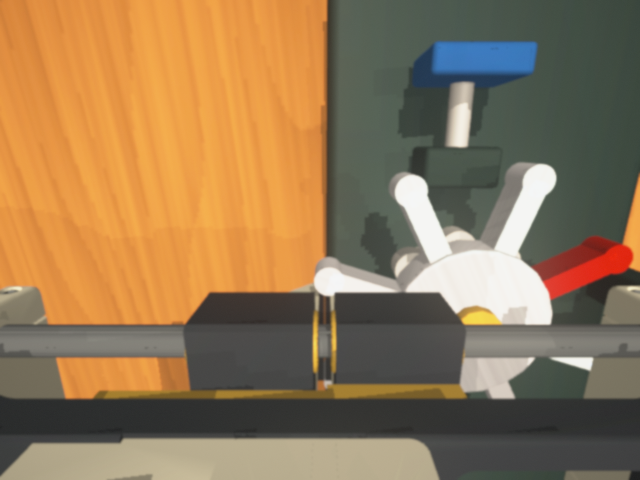

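The wheel has turned about 18°, with the tooth resting on the fingertips at (328,280) and the red tip at (610,250). I'll push on slowly past half a click.

>>> carry_out(deltas=[[0.2,0,0,0,0,0,0],[0.2,0,0,0,0,0,0],[0.2,0,0,0,0,0,0],[0.2,0,0,0,0,0,0],[0.2,0,0,0,0,0,0],[0.2,0,0,0,0,0,0],[0,0,0,0,0,0,0],[0,0,0,0,0,0,0]])

```text
time: 4.97
tool_pos: [0.4414, -0.029, 0.0617]
tool_rot: [-3.141, -0.001, 1.478]
contact_force: [-0.7, 4.5, 0.8]
opening: 0.0006
grip_force: 2.3
```

```bash
python3 - <<'E'
from h import *
c=cams.read_camera("wrist"); cv2.imwrite("pics/w4.png",c["image"])
s=robot.observe(); print(s["time"],s["tool_pos"],s["tool_rot"],w2p(s["tool_pos"]),s["contact_force"])
E
```

```text
5.0167 [ 0.4414397  -0.02915564  0.06166988] [-3.14086910e+00 -3.70980838e-04  1.47812220e+00] [-0.06131782  0.01030446] [-1.38021271  4.2920703   0.55994631]
```

View pics/w4.png

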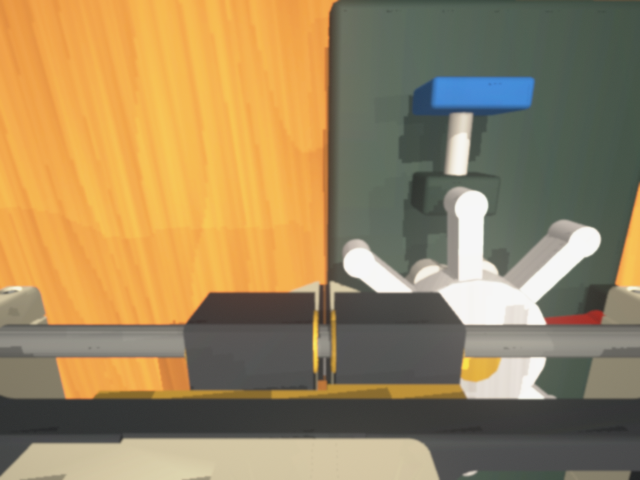

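The wheel snapped over: the +y tooth points straight at the tab and the red tooth sits on the pointer's side. The next tooth is resting on the back of my finger (+4 N), so I'll centre the finger in its gap, 8 mm further, and then rise.

>>> carry_out(deltas=[[0.2,0,0,0,0,0,0],[0.2,0,0,0,0,0,0],[0.2,0,0,0,0,0,0],[0.2,0,0,0,0,0,0],[0.1,0,0,0,0,0,0],[0,0,0,0,0,0,0],[0,0,0,0,0,0,0],[0,0,0,0,0,0,0]])

```text
time: 5.68
tool_pos: [0.4428, -0.0209, 0.0618]
tool_rot: [3.141, 0.0, 1.478]
contact_force: [-0.1, 0.0, -0.3]
opening: 0.0003
grip_force: 0.0
```

```bash
python3 - <<'E'
from h import *
s=robot.observe(); print(s["time"],w2p(s["tool_pos"]),s["contact_force"],s["grip_force"])
E
```

```text
5.6833 [-0.06075604  0.01869157] [-0.13579745  0.02770461 -0.26786387] 0.0
```

>>> carry_out(deltas=[[0,0,-2,0,0,0,0],[0,0,-4,0,0,0,0],[0,0,-4,0,0,0,0],[1,1,-1,0,0,0,0],[3,1.5,0,0,0,0,0],[3,1.5,0,0,0,0,0],[3,1.5,0,0,0,0,0],[3,0.8,0,0,0,0,0]])

```text
time: 6.35
tool_pos: [0.5189, 0.104, 0.172]
tool_rot: [3.14, 0.0, 1.477]
contact_force: [0.7, -0.1, 0.4]
opening: 0.0005
grip_force: 0.0
```

>>> carry_out(deltas=[[0.5,0,0,0,0,0,0],[0,0,0,0,0,0,0],[0,0,0,0,0,0,0],[0,0,0,0,0,0,0],[0,0,0,0,0,0,0],[0,0,0,0,0,0,0],[0,0,0,0,0,0,0],[0,0,0,0,0,0,0]])

```text
time: 7.02
tool_pos: [0.5179, 0.1073, 0.1719]
tool_rot: [3.141, 0.0, 1.477]
contact_force: [-0.7, 0.4, -0.6]
opening: 0.0004
grip_force: 0.0
```

```bash
python3 - <<'E'
from h import *
c=cams.read_camera("top"); cv2.imwrite("pics/t5.png",cv2.resize(c["image"][200:290,295:395],None,fx=6,fy=6,interpolation=cv2.INTER_CUBIC))
c=cams.read_camera("side"); cv2.imwrite("pics/s5.png",cv2.resize(c["image"][190:280,280:400],None,fx=6,fy=6,interpolation=cv2.INTER_CUBIC))
s=robot.observe(); print(s["time"],s["tool_pos"],s["tool_rot"],w2p(s["tool_pos"]),s["contact_force"])
E
```

```text
7.1167 [0.51785998 0.10762819 0.17180918] [3.14146418e+00 7.95401160e-05 1.47734803e+00] [0.00214129 0.15356233] [-0.15937188 -0.22335016  1.07276188]
```

View pics/s5.png

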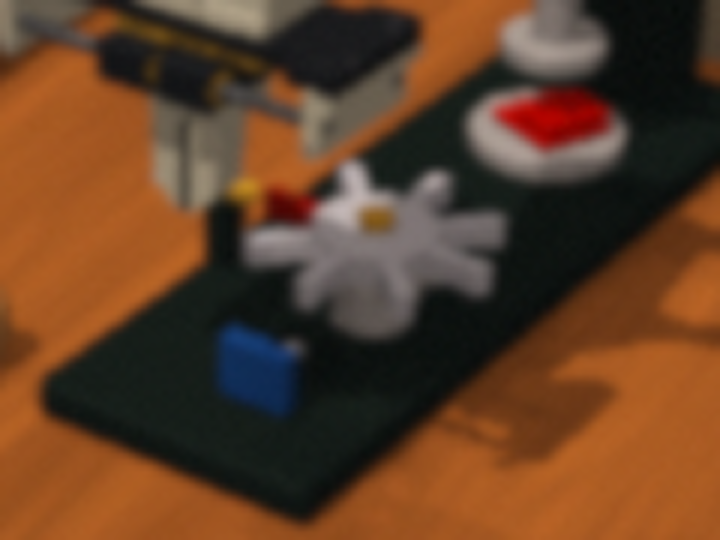

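The side view shows the red tooth, at about (290,205), pointing at the brass pointer at (245,190), with the blue tab still out. Descending outside the tab.

>>> carry_out(deltas=[[0,0,2.5,0,0,0,0],[0,0,2.5,0,0,0,0],[0,0,2.5,0,0,0,0],[0,0,2.5,0,0,0,0],[0,0,1.5,0,0,0,0],[0,0,0.8,0,0,0,0],[0,0,0,0,0,0,0],[-0.5,-0.2,0,0,0,0,0]])

```text
time: 7.78
tool_pos: [0.516, 0.1035, 0.0491]
tool_rot: [3.141, -0.0, 1.478]
contact_force: [-1.2, 0.4, 0.3]
opening: 0.0006
grip_force: 0.0
```

>>> carry_out(deltas=[[-0.6,0,0,0,0,0,0],[-0.6,0,0,0,0,0,0],[-0.6,0,0,0,0,0,0],[-0.4,0,0,0,0,0,0],[-0.3,0,0,0,0,0,0],[-0.2,0,0,0,0,0,0],[0,0,0,0,0,0,0],[0,0,0,0,0,0,0]])

```text
time: 8.45
tool_pos: [0.5129, 0.0761, 0.0488]
tool_rot: [3.142, 0.0, 1.478]
contact_force: [0.3, -0.8, -0.8]
opening: 0.0004
grip_force: 0.0
```

```bash
python3 - <<'E'
from h import *
s=robot.observe(); print(s["time"],s["tool_pos"],w2p(s["tool_pos"]),s["contact_force"])
E
```

```text
8.45 [0.5129388  0.07614876 0.04877119] [0.00014885 0.12176292] [ 0.34588206 -0.78827575 -0.79469052]
```

>>> carry_out(deltas=[[-0.25,0,0,0,0,0,0],[-0.25,0,0,0,0,0,0],[-0.25,0,0,0,0,0,0],[-0.25,0,0,0,0,0,0],[-0.25,0,0,0,0,0,0],[-0.25,0,0,0,0,0,0],[0,0,0,0,0,0,0],[0,0,0,0,0,0,0]])

```text
time: 9.12
tool_pos: [0.5115, 0.0609, 0.0487]
tool_rot: [-3.141, 0.001, 1.478]
contact_force: [0.8, -0.8, 0.8]
opening: 0.0007
grip_force: 0.0
```

>>> carry_out(deltas=[[-0.15,0,0,0,0,0,0],[-0.15,0,0,0,0,0,0],[-0.15,0,0,0,0,0,0],[-0.1,0,0,0,0,0,0],[0,0,0,0,0,0,0],[0,0,0,0,0,0,0],[0,0,0,0,0,0,0],[0,0,0,0,0,0,0]])

```text
time: 9.78
tool_pos: [0.511, 0.0557, 0.0487]
tool_rot: [-3.142, 0.0, 1.478]
contact_force: [0.5, 0.3, -0.4]
opening: 0.0004
grip_force: 0.0
```

```bash
python3 - <<'E'
from h import *
s=robot.observe(); print(s["time"],s["tool_pos"],w2p(s["tool_pos"]),s["contact_force"])
E
```

```text
9.7833 [0.51097977 0.05565914 0.04871149] [9.07810570e-05 1.01179937e-01] [ 0.54152358  0.33770536 -0.43160936]
```

>>> carry_out(deltas=[[-0.1,0,0,0,0,0,0],[-0.1,0,0,0,0,0,0],[-0.1,0,0,0,0,0,0],[0,0,0,0,0,0,0],[0,0,0,0,0,0,0],[0,0,0,0,0,0,0],[0,0,0,0,0,0,0],[0,0,0,0,0,0,0]])

```text
time: 10.45
tool_pos: [0.5109, 0.0547, 0.0488]
tool_rot: [3.141, -0.003, 1.477]
contact_force: [0.7, 12.5, -0.7]
opening: 0.0005
grip_force: 5.8
```

```bash
python3 - <<'E'
from h import *
a=cams.read_camera("side")["image"][190:280,280:400]; b=cams.read_camera("wrist")["image"][200:400,200:440]
cv2.imwrite("pics/s6.png",np.hstack([cv2.resize(a,(400,300),interpolation=cv2.INTER_CUBIC),cv2.resize(b,(360,300))]))
s=robot.observe(); print(s["time"],s["tool_pos"],w2p(s["tool_pos"]),s["contact_force"])
E
```

```text
10.55 [0.51092392 0.05474567 0.0487964 ] [0.00011955 0.10026522] [ 1.92635861 12.06092582 -0.23533223]
```

View pics/s6.png

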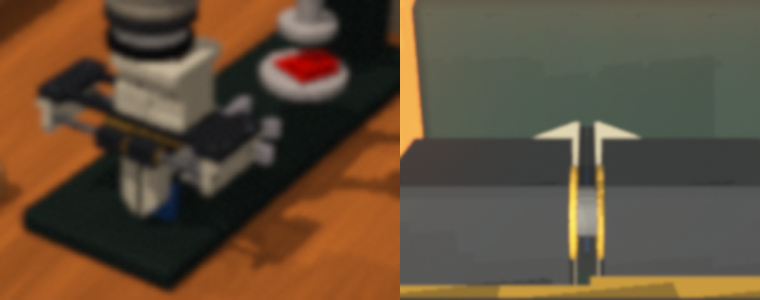

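The side view shows the fingertips flush on the blue tab. Force is 12 N at 100.3 mm (99.5 expected), so the tab is against its stop. Backing off and drawing clear.

>>> carry_out(deltas=[[0.4,0,0,0,0,0,0],[1,0,0,0,0,0,0],[1.5,0,0,0,0,0,0],[1.5,0,-1,0,0,0,0],[0,0,-4,0,0,0,0],[0,0,-4,0,0,0,0],[0,0,-4,0,0,0,0],[0,0,-3,0,0,0,0]])

```text
time: 11.22
tool_pos: [0.5153, 0.0971, 0.2121]
tool_rot: [3.138, 0.0, 1.478]
contact_force: [1.7, 0.6, 0.6]
opening: 0.0005
grip_force: 0.0
```

>>> carry_out(deltas=[[2.5,-2,0,0,0,0,0],[3,-2,0,0,0,0,0],[3,-2,0,0,0,0,0],[1,0,0,0,0,0,0],[0,0,0,0,0,0,0],[0,0,0,0,0,0,0],[0,0,0,0,0,0,0],[0,0,0,0,0,0,0]])

```text
time: 11.88
tool_pos: [0.4644, 0.1958, 0.2085]
tool_rot: [-3.141, 0.001, 1.476]
contact_force: [-0.2, -0.7, 0.4]
opening: 0.0004
grip_force: 0.0
```

```bash
python3 - <<'E'
from h import *
a=cams.read_camera("top")["image"][200:290,295:395]; b=cams.read_camera("side")["image"][190:280,280:400]
cv2.imwrite("pics/t7.png",np.hstack([cv2.resize(a,(390,351),interpolation=cv2.INTER_CUBIC),cv2.resize(b,(400,351),interpolation=cv2.INTER_CUBIC)]))
s=robot.observe(); print(s["time"],s["tool_pos"],s["contact_force"])
E
```

```text
11.9833 [0.46435009 0.19584532 0.20856362] [ 0.66271291 -0.16494005 -0.95112568]
```

View pics/t7.png

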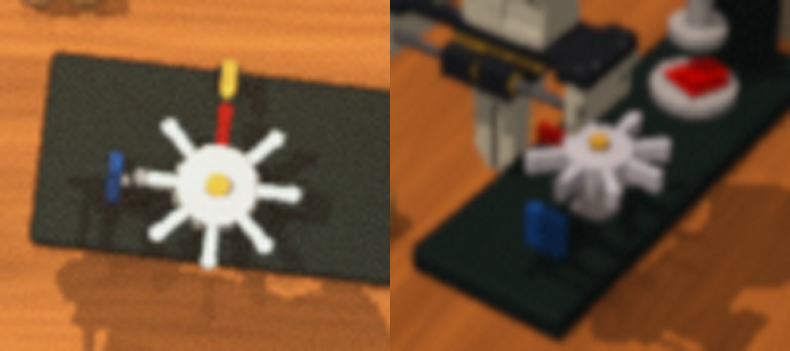

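The red tooth (225,120) is in line with the pointer (229,80), the tab at (115,178) has moved in, and the arm is clear.

```bash
python3 -c "
from cell import robot
print(robot.hand_in())"
```

```text
the job is handed in; nothing more can be done
None
```

The red tooth was clicked round one notch to the brass pointer, the lock tab was pushed against its stop, and the arm drew clear; I handed the job in at about 12 s, and no verdict came back.

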